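# Demagnetise the forked yoke

### The arm

A 6-joint arm with a two-finger parallel gripper is mounted at the origin on the work surface. World frame = base frame: x ahead of the robot, y to its left, z up, the work surface at z = 0. Lengths are in m, angles in rad, forces in N, time in s.
With the tool pointing down it reaches from about 0.375 to 0.9 m from the base axis. Payload 3.1 kg.
Tool frame: the origin (TCP) lies midway between the tips of the shut fingers; the grasp point (between the pads) lies 19 mm behind it; z points along the fingers, y is the line along which they close (so a half turn about z gives the same grasp; the last joint's range is limited). The gripper opens to 87 mm and grips with 3 to 60 N. Pads are 19 mm wide; open, the fingers measure 117 mm over their backs; the gripper's body (75 mm by 190 mm) begins 51 mm behind the grasp point.
Start: joints at [-1.327, 0.527, 1.433, -0, 1.181, -0.178], TCP at [0.256, -0.57, 0.223] pointing down, gripper open.
Joint ranges: [-3.08, 3.08], [-0.75, 2.2], [0.22, 2.44], [-1.43, 4.57], [0, 2.65], [-2.85, 2.85]. Speed limits (rad/s): [2.79, 2.79, 3.14, 3.14, 3.14, 3.14].

### API

Orientations are given as a unit quaternion [x, y, z, w].
In Python, from rig import robot gives the robot as it stands.
- The arm moves only by the shell command python3 -m jog 'ROWS' [FORCE]. ROWS is a JSON object of lists of equal length, an entry for each row: "dp": the shift along the tool's x, y, z in mm, a list of three; "delta_rot": the turn, a rotation vector about the tool's x, y, z in rad, a list of three; "gripper": the opening, from -1 (shut) to 1 (fully open). A call has 1 to 12 rows; each row is the pose to reach, as a shift and turn from the pose commanded when the call began, along the tool's axes at that moment; what a row does not reach only later rows make up. A row lasts 1/10 s, in which the tool goes at most 50 mm and 8.59 degrees, less where a joint would pass 70% of its speed; a pose out of reach is approached as far as the arm can. A call with a gripper value outside its range is refused whole. The fingers move at their own pace and stop on an object; FORCE is the grip in N (left out, the last holds). Time passes only in rows, so rows that repeat a pose let the fingers close. It gives the time, the measured TCP pose, the force, the opening and the grip force at its end, in the units of the state.
- robot.get_obs(): the state, without advancing time (a new reading comes with each control period).
- robot.camera(name): name is "scene" or "top"; returns the picture (400x640x3 uint8, red, green, blue); there is no depth.
- robot.camera_model(name): a dict with "fx", "fy", "cx", "cy" (pixels), "xyz" and "orientation" of the camera in the world. Camera axes: x right, y down, z forward; pixel columns grow to the right and rows downward; lengths in m; the calibration is good to about 2 mm. A picture is of the moment at which its call begins. camera_model takes no time and is no camera call.
- robot.hand_in(): hands the job in; it is judged then, once.
Trained networks look in the newest picture that a camera, given by its name, has taken for a name from the list of things; names that differ only in an ending like _2 or _b are one class to them, and where a whole thing is asked for, a point or a joint stands for the part that bears it (a point fixed in the world has none). Each returns a list of dicts, best first, with "score" (0 to 1); they miss things now and then, are a little off and sometimes report something else, mostly with a low value. They report only what shows in the picture. A call takes as long as a camera call. They do not tell look-alikes from the thing itself.
- robot.search_frame(name, camera): "rect" ([left, top, right, bottom] in pixels, round what is visible of it).
The state is a dict: "time": time; "q": joint angles; "joint_velocities": joint speeds; "joint_torque": joint torques, N m; "position": TCP position; "tool_rot": TCP orientation; "ft_force": force on the tool from outside, world axes, zero at the start; "moment": the same for the moment, N m; "grip_width": finger opening in m; "grip_force": force on a finger pad.
Only numpy, scipy, OpenCV 4.12 (cv2) and the standard library are available. Lean on these libraries where they do the work, as an engineer would, in place of code of your own. Each camera call takes 0.05 s, during which the arm holds its last target. There are 200 camera calls.

### The job

Demagnetise the forked steel yoke: stand it flat on the pulled-out tray of the demagnetising chamber and let go, push the tray fully home, and push the hinged door shut until it seats on its catch. Only then turn the field dial on the sloping console back until its pointer reads zero, at the thick long mark. Leave every other thing on the bench where it lies.

Things in the scene. Friction and masses are not known exactly. Their poses are not given: they have to be found in the camera images.
- yoke: The part to treat: bare steel, about 0.4 kg, stands flat. Round upright hub, diameter 28, 56 tall, on a flat fork 22 thick: crosspiece 80 long (along y), two parallel prongs to +x, tips 50 from the hub axis; a U with a round hub from above. Origin: underside, on the hub axis; z up. Above the fork the hub can be gripped from any side.
- crank: Bystander. Steel casting with the same hub but one single arm 20 wide reaching 62 to its +x. Leave it alone. Origin: underside on the hub axis.
- flange: Bystander. Steel casting with the same hub on a round flange, diameter 72, 14 thick. Leave it alone. Origin: underside on the hub axis.
- hammer: Bystander: hammer lying on the bench to the left. Origin: underside middle.
- spanner: Bystander: spanner lying flat on the bench to the left. Origin: underside middle.
- tin: Bystander: open steel tin, diameter 60, 85 tall. Origin: underside centre.
- pipe: Bystander: upright copper pipe offcut, diameter 90, 90 tall, to the right of the console. Origin: underside centre.
- cabinet: The demagnetising chamber, fixed: grey steel box 260 deep (x) x 280 wide (y) x 190 tall, walls 12 thick, open at its front (-x, facing the robot); the opening is 256 wide, 20 to 178 above the bench. Origin: centre of the underside; x points to its back, y to the left seen from the robot, z up.
- tray (a joint): How far the chamber's tray is pulled out towards the robot, m: 0 = fully home, about 0.18 to 0.22 at the start. It slides along the cabinet's x axis with a little friction.
- tray_in (a point): Middle of the tray floor's top, 34 above the bench (moves with the tray; axes as the cabinet's, x into the cabinet). Tray of sheet aluminium, outside 170 (x) x 176 (y), floor 6 thick; side and back rims 6 thick rise 12 above the floor.
- tray_lip (a point): Middle of the robot-side face of the tray's front lip, 56 above the bench. The lip is an upright plate 176 wide, 8 thick, its top 68 above the bench. Push it along the cabinet's +x. With the tray home this face lies 28 inside the cabinet's front edge, under the roof, so the tool has to lean to follow it in.
- door (a joint): Door angle, rad: 0 = shut and seated on the catch, about 1.5 to 1.6 at the start (standing open towards the robot). A sprung roller resists (about 5 N at the handle) from about 0.07, and past about 0.03 it pulls the door in to 0.
- door_hinge (a point): On the door's vertical hinge line at the left front edge of the cabinet (seen from the robot), 160 above the bench. Turns with the door: -y points along the door from hinge to free edge, -x out of its outer face; shut, its axes are the cabinet's.
- door_push (a point): On the door's outer face, 190 from the hinge, 160 above the bench (axes as door_hinge): a good place to push. Door: grey steel, outer face 14 to -x of the hinge line, inner face on it, 265 long, 6 to 188 above the bench. Upright bar handle 35 off the outer face, 242 from the hinge, 55 to 145 above the bench. A catch nose stands 27 out of the inner face.
- dial (a joint): Angle of the field dial, rad: 0 = its pointer at the zero mark; positive = turned clockwise (looking at its face); 0.7 to 1.3 at the start. Range -0.5 to 2.3, so it does not stop at zero.
- dial_face (a point): Centre of the round white scale plate (diameter 120) on the fixed sloping face of the console; does not turn. z: out of the face, 35 degrees from vertical, leaning towards the robot; x: up the slope, to the zero mark (the one long thick mark); y: to the left. Other marks run clockwise from zero every 0.3 rad.
- dial_grip (a point): On the dial's axis, 32 above the plate along its z (turns with the dial; x is the pointer direction). Black disc, diameter 68, 10 thick, with a bar grip 56 long, 14 wide, 10 to 42 above the plate; white lines on bar and rim mark the pointer end. Grip the bar across its 14 mm, tool square to the face.
There are look-alikes about, which are no part of the job. Leave any orange look-alike of the yoke alone. What is shaped like the part that bears dial but pink is not meant.

How it is judged:
By the outcome, as a careful person would: the job done as asked, in the order asked, and still so for the second after the job is handed in, with the robot touching nothing.
It also fails if it takes over 72 s, if anything falls off the work surface, if the arm or the gripper's body presses on something with over 40 N, if the wrist force passes 120 N, or if a joint passes its speed limit or range.

## Working session

There is one attempt and no reset: what is moved stays moved. The work goes in short steps, Python scripts to look and compute and a shell command to move; the robot and the scene stay as the last step left them, time stands still between calls to the robot, and variables do not carry over. Pictures are saved under pics/ and viewed, at most 10 in all, crops included, and the job is handed in when it is done.

```bash
mkdir -p pics; ls; cat > h.py <<'E'
import numpy as np, cv2, json
from scipy.spatial.transform import Rotation as R
from rig import robot
def ray(cam,u,v):
    m=robot.camera_model(cam)
    d=np.array([(u-m["cx"])/m["fx"],(v-m["cy"])/m["fy"],1.])
    return np.array(m["xyz"]),R.from_quat(m["orientation"]).apply(d)
def atz(cam,u,v,z):
    o,d=ray(cam,u,v); return o+d*(z-o[2])/d[2]
def proj(cam,P):
    m=robot.camera_model(cam); p=R.from_quat(m["orientation"]).inv().apply(np.atleast_2d(P)-np.array(m["xyz"]))
    return np.c_[p[:,0]/p[:,2]*m["fx"]+m["cx"],p[:,1]/p[:,2]*m["fy"]+m["cy"]]
def snap(cam,name):
    im=robot.camera(cam); cv2.imwrite(f"pics/{name}.png",im[:,:,::-1]); return im
def rel(p,Rm=None):
    "row dp (mm) and rotvec from current measured pose to target"
    o=robot.get_obs(); C=R.from_quat(o["tool_rot"])
    dp=C.inv().apply(np.array(p)-o["position"])*1000
    rv=(C.inv()*Rm).as_rotvec() if Rm is not None else np.zeros(3)
    return np.round(dp,1),np.round(rv,3)
E
python3 - <<'E'
from h import *
a=snap("scene","s0");b=snap("top","t0")
for c in("scene","top"):
    m=robot.camera_model(c);print(c,m)
    for n in["yoke","crank","flange","dial","tray","door","cabinet","tin","pipe"]:
        print(n,[(np.round(x["rect"]).astype(int).tolist(),round(x["score"],2)) for x in robot.search_frame(n,c)][:3])
print(robot.get_obs())
E
```

```text
pics
scene {'fx': 518.410962360757, 'fy': 518.410962360757, 'cx': 324.5327021716298, 'cy': 200.84510156248876, 'xyz': array([ 0.7500899 , -0.42171842,  1.55945111]), 'orientation': array([ 0.94943251,  0.27362681, -0.04196586, -0.14813891])}
yoke [([314, 78, 346, 103], 0.87), ([355, 85, 385, 108], 0.83), ([298, 276, 317, 305], 0.39)]
crank [([238, 275, 249, 299], 0.53), ([298, 277, 319, 302], 0.32)]
flange [([261, 235, 286, 255], 0.9)]
dial [([176, 235, 197, 258], 0.81), ([296, 277, 317, 305], 0.8)]
tray [([324, 146, 396, 223], 0.85)]
door [([339, 108, 419, 169], 0.79)]
cabinet [([326, 108, 493, 291], 0.58)]
tin [([271, 344, 291, 368], 0.76)]
pipe [([239, 318, 278, 355], 0.69)]
top {'fx': 444.61256820433124, 'fy': 444.61256820433124, 'cx': 318.10812185897345, 'cy': 208.2762977456455, 'xyz': array([ 0.39320632, -0.01786975,  1.6489924 ]), 'orientation': array([-0.70186049,  0.71090545, -0.02921922,  0.03393421])}
yoke [([197, 230, 220, 256], 0.8), ([216, 261, 241, 287], 0.56), ([193, 194, 236, 212], 0.21)]
crank [([408, 234, 423, 242], 0.62)]
flange [([360, 228, 382, 244], 0.82)]
dial
[... 274 characters left out ...]
'time': 1.0, 'q': array([-1.32753166e+00,  5.27499779e-01,  1.43267469e+00,  1.24096702e-05,
        1.18139525e+00, -1.78526289e-01]), 'joint_velocities': array([ 0.00100294, -0.00162445,  0.00082533,  0.00100522,  0.00059472,
        0.00044139]), 'joint_torque': array([ 8.83291887e-05, -4.40016031e+01, -1.76991105e+01,  6.33059931e-02,
        5.04957803e-02, -2.43111941e-05]), 'position': array([ 0.25588544, -0.57020986,  0.22255661]), 'tool_rot': array([9.77844345e-01, 2.09333316e-01, 6.10837542e-06, 1.12728295e-05]), 'ft_force': array([-0.62197821, -0.42324808, -0.85692688]), 'moment': array([ 0.02165109, -0.00338009,  0.01216768]), 'grip_force': 0.0, 'grip_width': 0.08715653186116447}
```

View pics/s0.png

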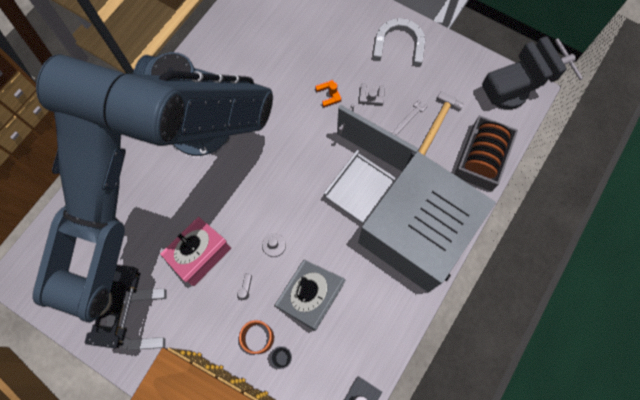

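View pics/t0.png

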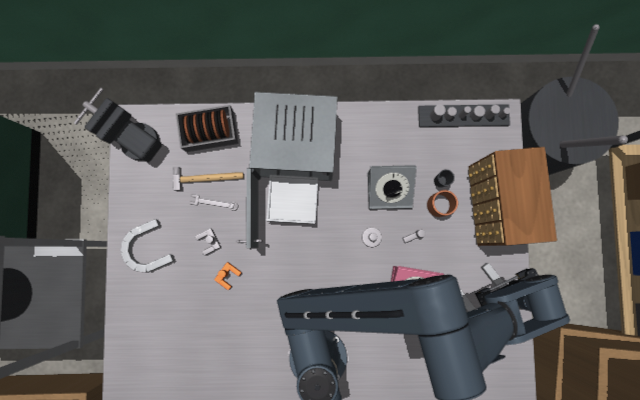

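```bash
python3 - <<'E'
import cv2,numpy as np
s=cv2.imread("pics/s0.png");t=cv2.imread("pics/t0.png")
a=cv2.resize(s[65:125,300:400],(400,240),interpolation=3)
b=cv2.resize(t[220:295,185:285],(400,300),interpolation=3)
c=cv2.resize(s[265:315,280:340],(360,300),interpolation=3)
d=cv2.resize(t[165:215,365:425],(360,300),interpolation=3)
cv2.imwrite("pics/c0.png",np.hstack([np.vstack([a,b]),np.vstack([c,d])[:540]]))
E
```

```text
(no output)
```

View pics/c0.png

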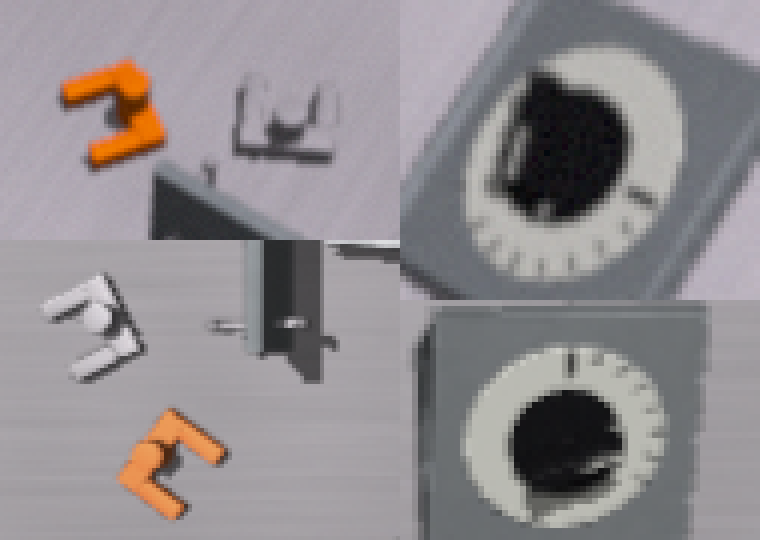

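Candidates for the yoke: the bare steel one at scene (371,96) / top (209,241), and the orange look-alike at scene (328,93) / top (228,275). Crank at top (413,237) and flange at (371,237) only share its hub. The crop confirms that the steel U is the yoke. The dial is the one on the grey console at top (392,187); the pink console at (418,272) is not meant. The door stands open at top (252,210), beside the pulled-out tray at (292,200).

```bash
cat > fit.py <<'E'
from h import *
from scipy.optimize import differential_evolution as DE, least_squares
ims={}
def load(s,t):
    for c,f in(("scene",s),("top",t)):
        g=cv2.GaussianBlur(cv2.imread(f"pics/{f}.png"),(0,0),1.0).astype(np.float32)
        gx=cv2.Sobel(g,-1,1,0);gy=cv2.Sobel(g,-1,0,1)
        ims[c]=np.minimum(np.sqrt((gx**2+gy**2).max(2)),150)
def tf(p,L): # L (N,3) local -> world with x,y,yaw
    c,s=np.cos(p[2]),np.sin(p[2]); L=np.asarray(L,float)
    return np.c_[p[0]+c*L[:,0]-s*L[:,1],p[1]+s*L[:,0]+c*L[:,1],L[:,2]]
def poly(V,n=25,close=True):
    V=np.asarray(V,float); W=np.vstack([V,V[:1]]) if close else V
    return np.vstack([a+(b-a)*np.linspace(0,1,n)[:,None] for a,b in zip(W[:-1],W[1:])])
def sc(P,cams=("scene","top")):
    t=0
    for c in cams:
        q=proj(c,P).astype(np.float32)
        t+=cv2.remap(ims[c],q[None,:,0].copy(),q[None,:,1].copy(),1).mean()
    return -t
def rect(x0,x1,y0,y1,z): return poly([(x0,y0,z),(x1,y0,z),(x1,y1,z),(x0,y1,z)])
def run(f,b): 
    r=DE(f,b,seed=1,popsize=25,maxiter=150,tol=1e-6); return r.x,r.fun
E
cat > m1.py <<'E'
from fit import *
load("s0","t0")
x,f=run(lambda p:sc(tf(p,rect(-.13,.13,-.14,.14,.19))),[(.45,.85),(-.05,.2),(-.25,.25)]); print("cab",x.round(4),f); cab=x
F=np.array([-.13,0,0])
def tray(t,cab=cab):
    lx=-.13+.028-t[0]
    return tf(cab,np.vstack([poly([(lx,-.088,.068),(lx,.088,.068)],40,0),poly([(lx,.088,.046),(lx+.17,.088,.046)],25,0),poly([(lx,-.088,.046),(lx+.17,-.088,.046)],25,0)]))
x,f=run(lambda p:sc(tray(p)),[(.15,.25)]);print("tray",x,f); tr=x[0]
def door(a):
    d=rect(-.014,0,-.265,0,.188); c,s=np.cos(-a[0]),np.sin(-a[0])
    # opening: free edge (-y) swings toward -x
    L=np.c_[c*d[:,0]-s*d[:,1],s*d[:,0]+c*d[:,1],d[:,2]]+[-.13,.14,0]
    return tf(cab,L)
x,f=run(lambda p:sc(door(p)),[(1.4,1.7)]);print("door",x,f,door(x)[[0,25,50,75]].round(3).tolist())
print("tray_in",tf(cab,[(-.13+.028+.085-tr,0,.034)]).round(4),"lip",tf(cab,[(-.13+.028-tr,0,.056)]).round(4))
th=np.linspace(0,2*np.pi,40)
def yk(p): return tf(p,np.vstack([np.c_[.014*np.cos(th),.014*np.sin(th),.056+0*th],poly([(.05,-.04,.022),(-.012,-.04,.022),(-.012,.04,.022),(.05,.04,.022)],20,0)]))
g=atz("top",209.7,239.5,.056);print(g)
x,f=run(lambda p:sc(yk(p)),[(g[0]-.02,g[0]+.02),(g[1]-.02,g[1]+.02),(1.6,2.7)]);print("yoke",x.round(4),f)
# dial plate: white-ish pixels near
for c,(u,v) in(("scene",(306,291)),("top",(392,187))):
    im=cv2.imread(f"pics/{c[0]}0.png"); print(c,im[v-4:v+5:4,u-18:u+19:3].mean(2).astype(int).tolist())
np.save("cab.npy",np.r_[cab,tr])
s=cv2.imread("pics/s0.png");t=cv2.imread("pics/t0.png")
yo=x
for im,c in((s,"scene"),(t,"top")):
    im[:]=im
s=cv2.resize(s,None,fx=3,fy=3,interpolation=2);t=cv2.resize(t,None,fx=4,fy=4,interpolation=2)
for im,c,k in((s,"scene",3),(t,"top",4)):
    for P,col in((tf(cab,rect(-.13,.13,-.14,.14,.19)),(0,0,255)),(tray([tr]),(0,255,0)),(door(run(lambda p:sc(door(p)),[(1.4,1.7)])[0]),(255,0,255)),(yk(yo),(0,255,255))):
        for q in (proj(c,P)+.5)*k: cv2.circle(im,tuple(np.round(q).astype(int).tolist()),0,col,-1)
cv2.imwrite("pics/f0.png",np.hstack([cv2.resize(s[70*3:300*3,300*3:500*3],(400,460)),cv2.resize(t[85*4:260*4,190*4:342*4],(400,460))]))
E
python3 m1.py
```

```text
Traceback (most recent call last):
  File "m1.py", line 3, in <module>
    x,f=run(lambda p:sc(tf(p,rect(-.13,.13,-.14,.14,.19))),[(.45,.85),(-.05,.2),(-.25,.25)]); print("cab",x.round(4),f); cab=x
        ~~~^^^^^^^^^^^^^^^^^^^^^^^^^^^^^^^^^^^^^^^^^^^^^^^^^^^^^^^^^^^^^^^^^^^^^^^^^^^^^^^^^
  File "fit.py", line 23, in run
    r=DE(f,b,seed=1,popsize=25,maxiter=150,tol=1e-6); return r.x,r.fun
  File "m1.py", line 3, in <lambda>
    x,f=run(lambda p:sc(tf(p,rect(-.13,.13,-.14,.14,.19))),[(.45,.85),(-.05,.2),(-.25,.25)]); print("cab",x.round(4),f); cab=x
                     ~~^^^^^^^^^^^^^^^^^^^^^^^^^^^^^^^^^^^
  File "fit.py", line 18, in sc
    q=proj(c,P).astype(np.float32)
      ~~~~^^^^^
  File "h.py", line 11, in proj
    m=robot.camera_model(cam); p=R.from_quat(m["orientation"]).inv().apply(np.atleast_2d(P)-np.array(m["xyz"]))
ValueError: time passes only in moves, steps and waits
```

Too many camera_model calls; cache them.

```bash
sed -i 's/^from rig import robot/from rig import robot\nM={c:robot.camera_model(c) for c in("scene","top")}/; s/robot.camera_model(cam)/M[cam]/' h.py; python3 m1.py
```

```text
cab [ 0.7845  0.0718 -0.0719] -237.97140502929688
tray [0.1898719] -263.1407470703125
door [1.4463051] -224.69204711914062 [[0.4, 0.221, 0.188], [0.4, 0.207, 0.188], [0.665, 0.221, 0.188], [0.664, 0.235, 0.188]]
tray_in [[0.5782 0.0867 0.034 ]] lip [[0.4934 0.0928 0.056 ]]
[0.42881752 0.38147182 0.056     ]
yoke [0.4313 0.3677 2.081 ] -221.43624877929688
scene [[134, 108, 182, 102, 112, 16, 17, 22, 17, 22, 127, 182, 182], [110, 141, 177, 67, 65, 21, 17, 19, 15, 22, 158, 183, 182], [105, 169, 124, 50, 14, 19, 21, 20, 16, 64, 162, 182, 183]]
top [[112, 173, 183, 183, 19, 21, 19, 20, 20, 175, 183, 152, 111], [111, 183, 183, 105, 19, 20, 20, 18, 19, 60, 183, 126, 111], [110, 183, 183, 121, 17, 20, 21, 26, 93, 155, 183, 122, 110]]
```

View pics/f0.png

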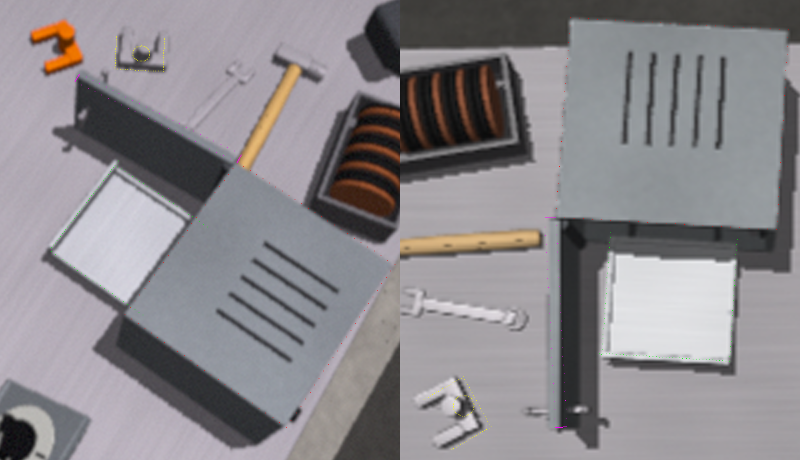

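```bash
cat > m2.py <<'E'
from fit import *
load("s0","t0")
th=np.linspace(0,2*np.pi,40)
def yk(p):
    b=p[3]; return np.vstack([tf(p,np.c_[.014*np.cos(th),.014*np.sin(th),.056+0*th]),tf(p,poly([(.05,-.04,.022),(-b,-.04,.022),(-b,.04,.022),(.05,.04,.022)],12,0))])
x,f=run(lambda p:sc(yk(p)),[(.41,.45),(.35,.40),(1.6,2.7),(.005,.025)]);print("yoke",x.round(4),f)
x2,f2=run(lambda p:sc(yk(np.r_[p,.012])),[(.41,.45),(.35,.40),(1.6,2.7)]);print("hub px",proj("scene",[*x[:2],.056]),proj("top",[*x[:2],.056]))
# dial
G={c:cv2.imread(f"pics/{c[0]}0.png").max(2).astype(np.float32) for c in("scene","top")}
def fr(p):
    Rz=R.from_euler("z",p[3]); a=np.radians(35)
    z=Rz.apply([-np.sin(a),0,np.cos(a)]); xx=Rz.apply([np.cos(a),0,np.sin(a)]); return xx,np.cross(z,xx),z
def inten(P):
    return np.mean([cv2.remap(G[c],*(np.float32(proj(c,P)[None,:,i]) for i in(0,1)),1).mean() for c in G])
r=np.linspace(.042,.054,8)[:,None]
def dl(p):
    xx,yy,z=fr(p); C=np.array(p[:3])
    return sc(C+.06*(np.cos(th)[:,None]*xx+np.sin(th)[:,None]*yy))+.7*inten(C+r*xx)
g=atz("top",392,187,.08);print(g)
d,f=run(dl,[(g[0]-.05,g[0]+.05),(g[1]-.05,g[1]+.05),(.03,.16),(-.35,.35)]);print("dial",d.round(4),f); np.save("dial.npy",d)
xx,yy,z=fr(d)
out=[]
for c,k in(("scene",12),("top",12)):
    im=cv2.imread(f"pics/{c[0]}0.png")
    for cen in(np.r_[x[:2],.04],d[:3]):
        u,v=proj(c,cen)[0].astype(int); w=im[v-16:v+17,u-16:u+17]; w=cv2.resize(w,None,fx=9,fy=9,interpolation=2)
        L=[(yk(x),(0,255,255))] if cen is not d[:3] and cen[1]>0 else [(d[:3]+.06*(np.cos(th)[:,None]*xx+np.sin(th)[:,None]*yy),(0,255,255)),(d[:3]+r*xx,(0,0,255)),(d[:3]+.042*z+np.linspace(-.028,.028,9)[:,None]*(np.cos(1)*xx-np.sin(1)*yy),(0,255,0))]
        for P,col in L:
            for q in (proj(c,P)-[u-16,v-16]+.5)*9: cv2.circle(w,tuple(np.round(q).astype(int).tolist()),1,col,-1)
        out.append(w)
cv2.imwrite("pics/f1.png",np.vstack([np.hstack(out[:2]),np.hstack(out[2:])]))
E
python3 m2.py
```

```text
yoke [0.4327 0.3643 2.0104 0.0055] -237.53363037109375
hub px [[369.84181826  97.12976529]] [[214.48814178 238.34924654]]
[ 0.60629    -0.27182321  0.08      ]
dial [ 0.5794 -0.246   0.0411 -0.3169] -183.4992218017578
```

View pics/f1.png

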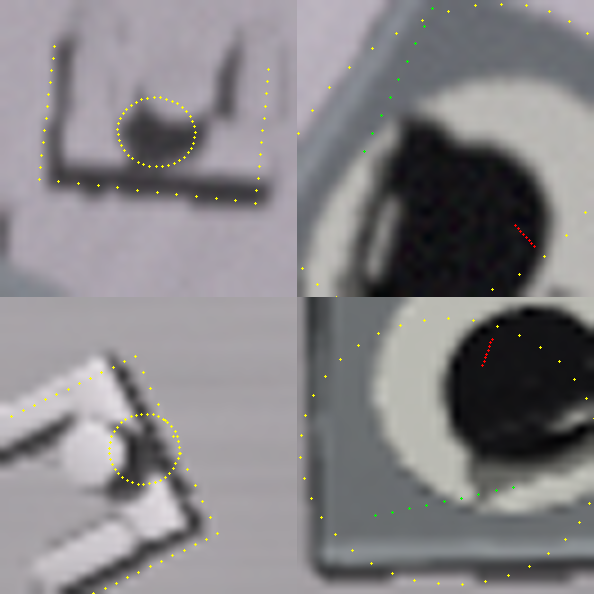

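```bash
cat > m3.py <<'E'
from fit import *
def tri(us,ut):
    (o1,d1),(o2,d2)=ray("scene",*us),ray("top",*ut)
    s=np.linalg.lstsq(np.c_[d1,-d2],o2-o1,rcond=None)[0]
    a,b=o1+d1*s[0],o2+d2*s[1]; return (a+b)/2,np.linalg.norm(a-b)
print("hub",tri((370.3,92.5),(209.2,239.1)), proj("scene",atz("top",209.2,239.1,.056)))
C={}
for c,(u,v) in(("scene",(309,292)),("top",(392,188))):
    im=cv2.imread(f"pics/{c[0]}0.png")[v-24:v+25,u-24:u+25].astype(int)
    w=((im.min(2)>145)&(abs(im[:,:,0]-im[:,:,1])<15)&(im[:,:,2]>=im[:,:,0])).astype(np.uint8)
    n,l,st,ce=cv2.connectedComponentsWithStats(w); k=1+st[1:,4].argmax(); print(st[k],)
    h=cv2.convexHull(cv2.findContours((l==k).astype(np.uint8),0,1)[0][0]); e=cv2.fitEllipse(h); C[c]=np.array(e[0])+[u-24,v-24]; print(c,C[c],e)
P,e=tri(C["scene"],C["top"]);print("plate",P,e)
Z,e=tri((320,297.5),(393.5,175.3));print("zero",Z,e,Z-P)
v=Z-P; print("yaw",np.arctan2(v[1],v[0]),"slope",np.arctan2(v[2],np.hypot(*v[:2])),np.linalg.norm(v))
E
python3 m3.py
```

```text
hub (array([0.42796867, 0.38066074, 0.05831588]), np.float64(0.005963637724666223)) [[372.15534624  92.39156455]]
[  6   5  36  39 571]
scene [308.49581337 291.84205246] ((23.495813369750977, 23.842052459716797), (32.04970932006836, 41.960601806640625), 38.509525299072266)
[  7   9  34  30 438]
top [391.9323864  187.17316818] ((23.93238639831543, 23.173168182373047), (29.282028198242188, 33.636192321777344), 73.97547149658203)
plate [ 0.60599529 -0.2730677   0.07366836] 0.0014343006797815268
zero [ 0.64395788 -0.27338574  0.10810532] 0.0007778296749260837 [ 0.0379626  -0.00031804  0.03443696]
yaw -0.008377527633316692 slope 0.7367222116815583 0.051255868001043134
```

```bash
cat >> h.py <<'E'
def down(a): return R.from_matrix(np.c_[[np.cos(a),np.sin(a),0],[np.sin(a),-np.cos(a),0],[0,0,-1]])
def way(*W):
    for w in W: print(w,*[v.tolist() for v in rel(w[:3],down(w[3]))])
E
python3 -c "
from h import *
way((.42,-.35,.33,.42),(.5,-.1,.33,.7),(.5,.15,.33,.9),(.429,.381,.33,1.1),(.429,.381,.08,1.1))"
```

```text
(0.42, -0.35, 0.33, 0.42) [239.9, -133.7, -107.4] [0.0, -0.0, 0.002]
(0.5, -0.1, 0.33, 0.7) [415.2, -329.1, -107.4] [0.0, -0.0, -0.278]
(0.5, 0.15, 0.33, 0.9) [517.6, -557.1, -107.5] [0.0, -0.0, -0.478]
(0.429, 0.381, 0.33, 1.1) [547.4, -797.0, -107.5] [0.0, 0.0, -0.678]
(0.429, 0.381, 0.08, 1.1) [547.4, -797.0, 142.5] [0.0, 0.0, -0.678]
```

```bash
python3 -m jog '{"dp":[[240,-134,-107],[240,-134,-107],[240,-134,-107],[240,-134,-107],[240,-134,-107],[240,-134,-107],[415,-329,-107],[415,-329,-107],[415,-329,-107],[415,-329,-107],[415,-329,-107],[415,-329,-107]],"delta_rot":[[0,0,0],[0,0,0],[0,0,0],[0,0,0],[0,0,0],[0,0,0],[0,0,-0.1],[0,0,-0.2],[0,0,-0.28],[0,0,-0.28],[0,0,-0.28],[0,0,-0.28]],"gripper":[1,1,1,1,1,1,1,1,1,1,1,1]}' 15; python3 -c "
from h import *
way((.5,.15,.33,.9),(.429,.381,.33,1.1),(.429,.381,.08,1.1))"
```

```text
time: 2.2
position: [0.5002, -0.0955, 0.3298]
tool_rot: [0.938, 0.346, 0.001, -0.001]
ft_force: [0.4, -0.4, -0.7]
grip_width: 0.0869
grip_force: 0.0
(0.5, 0.15, 0.33, 0.9) [159.3, -186.8, 0.2] [-0.001, -0.002, -0.193]
(0.429, 0.381, 0.33, 1.1) [255.4, -408.5, 0.6] [-0.001, -0.002, -0.393]
(0.429, 0.381, 0.08, 1.1) [255.0, -408.3, 250.6] [-0.001, -0.002, -0.393]
```

```bash
python3 -m jog '{"dp":[[159,-187,0],[159,-187,0],[159,-187,0],[159,-187,0],[159,-187,0],[255,-408,0],[255,-408,0],[255,-408,0],[255,-408,0],[255,-408,0],[255,-408,0],[255,-408,0]],"delta_rot":[[0,0,-0.1],[0,0,-0.19],[0,0,-0.19],[0,0,-0.19],[0,0,-0.19],[0,0,-0.3],[0,0,-0.39],[0,0,-0.39],[0,0,-0.39],[0,0,-0.39],[0,0,-0.39],[0,0,-0.39]],"gripper":[1,1,1,1,1,1,1,1,1,1,1,1]}'; python3 - <<'E'
from h import *
way((.429,.381,.12,1.1),(.429,.381,.027,1.1))
s=snap("scene","s1");t=snap("top","t1")
for c in("scene","top"): print([(np.round(x["rect"],1).tolist(),round(x["score"],2)) for x in robot.search_frame("yoke",c)][:3])
u,v=proj("scene",[.429,.381,.03])[0].astype(int)
w=cv2.resize(cv2.imread("pics/s1.png")[v-25:v+26,u-25:u+26],(500,500),interpolation=2)
for P in([.429,.381,.056],): 
    q=(proj("scene",P)[0]-[u-25,v-25]+.5)*500/51; cv2.circle(w,tuple(q.astype(int).tolist()),4,(0,0,255),1)
cv2.imwrite("pics/c1.png",w)
E
```

```text
time: 3.4
position: [0.4311, 0.3761, 0.3293]
tool_rot: [0.854, 0.52, -0.0, 0.001]
ft_force: [0.4, -0.4, 0.7]
grip_width: 0.0871
grip_force: 0.0
(0.429, 0.381, 0.12, 1.1) [3.6, -4.2, 209.3] [0.001, 0.001, -0.006]
(0.429, 0.381, 0.027, 1.1) [3.7, -4.3, 302.3] [0.001, 0.001, -0.006]
[([356.9, 84.0, 385.6, 104.8], 0.88), ([315.9, 81.8, 343.8, 103.3], 0.84)]
[([196.9, 229.1, 220.5, 256.9], 0.82), ([215.4, 262.9, 237.9, 286.4], 0.79)]
```

View pics/c1.png

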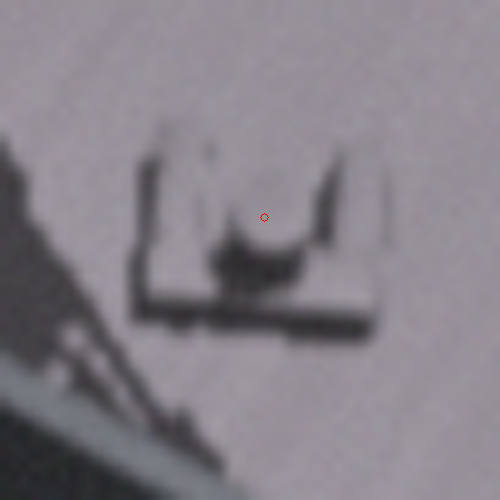

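The steel yoke sits at crop (265,230), scene px about (371,95), and my hub estimate (red) is on its round top. Descend.

```bash
python3 -m jog '{"dp":[[4,-4,50],[4,-4,100],[4,-4,150],[4,-4,200],[4,-4,240],[4,-4,270],[4,-4,290],[4,-4,302],[4,-4,302],[4,-4,302]],"delta_rot":[[0,0,0],[0,0,0],[0,0,0],[0,0,0],[0,0,0],[0,0,0],[0,0,0],[0,0,0],[0,0,0],[0,0,0]],"gripper":[1,1,1,1,1,1,1,1,1,1]}' 20
python3 -m jog '{"dp":[[0,0,0],[0,0,0],[0,0,0],[0,0,0],[0,0,0],[0,0,0],[0,0,0],[0,0,0],[0,0,-10],[0,0,-20],[0,0,-20]],"delta_rot":[[0,0,0],[0,0,0],[0,0,0],[0,0,0],[0,0,0],[0,0,0],[0,0,0],[0,0,0],[0,0,0],[0,0,0],[0,0,0]],"gripper":[-1,-1,-1,-1,-1,-1,-1,-1,-1,-1,-1]}' 25
```

```text
time: 4.6
position: [0.4305, 0.3813, 0.0283]
tool_rot: [0.855, 0.519, 0.001, 0.0]
ft_force: [0.6, -0.1, 1.1]
grip_width: 0.0866
grip_force: 0.0
time: 5.7
position: [0.4302, 0.3819, 0.0489]
tool_rot: [0.855, 0.519, 0.001, 0.0]
ft_force: [1.2, 0.1, -4.8]
grip_width: 0.0275
grip_force: 25.0
```

```bash
python3 -c "
from h import *
way((.43,.382,.30,1.09),(.567,.073,.30,-.072),(.567,.073,.064,-.072))"
```

```text
(0.43, 0.382, 0.3, 1.09) [0.5, 0.1, -251.1] [0.001, -0.002, 0.002]
(0.567, 0.073, 0.3, -0.072) [-210.6, 264.1, -251.2] [-0.0, -0.003, 1.164]
(0.567, 0.073, 0.064, -0.072) [-211.1, 263.8, -15.2] [-0.0, -0.003, 1.164]
```

```bash
python3 -m jog '{"dp":[[0,0,-50],[0,0,-100],[0,0,-150],[0,0,-200],[0,0,-251],[-35,44,-251],[-70,88,-251],[-105,132,-251],[-140,176,-251],[-175,220,-251],[-211,264,-251],[-211,264,-251]],"delta_rot":[[0,0,0],[0,0,0],[0,0,0],[0,0,0],[0,0,0.1],[0,0,0.24],[0,0,0.38],[0,0,0.52],[0,0,0.66],[0,0,0.8],[0,0,0.94],[0,0,1.08]],"gripper":[-1,-1,-1,-1,-1,-1,-1,-1,-1,-1,-1,-1]}'; python3 - <<'E'
from h import *
way((.567,.073,.10,-.072),(.567,.073,.064,-.072))
s=snap("scene","s2")
cv2.imwrite("pics/c2.png",cv2.resize(s[90:250,290:450,::-1],(560,560),interpolation=2))
E
```

```text
time: 6.9
position: [0.5667, 0.0695, 0.2981]
tool_rot: [1.0, 0.002, -0.0, 0.0]
ft_force: [0.5, -0.1, -4.8]
grip_width: 0.0274
grip_force: 25.0
(0.567, 0.073, 0.1, -0.072) [0.5, -3.7, 198.1] [0.001, 0.001, 0.076]
(0.567, 0.073, 0.064, -0.072) [0.5, -3.7, 234.1] [0.001, 0.001, 0.076]
```

View pics/c2.png

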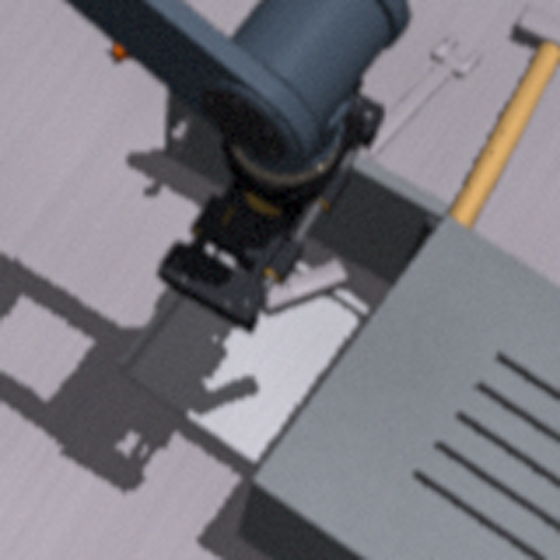

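The yoke is held above the tray (crop (300,285)) and the tray is free below it. Lower it.

```bash
python3 -m jog '{"dp":[[0,-4,50],[0,-4,100],[0,-4,150],[0,-4,185],[0,-4,210],[0,-4,225],[0,-4,232],[0,-4,235],[0,-4,235]],"delta_rot":[[0,0,0.04],[0,0,0.08],[0,0,0.08],[0,0,0.08],[0,0,0.08],[0,0,0.08],[0,0,0.08],[0,0,0.08],[0,0,0.08]],"gripper":[-1,-1,-1,-1,-1,-1,-1,-1,-1]}'
```

```text
time: 7.85
position: [0.5671, 0.0767, 0.0643]
tool_rot: [0.999, -0.034, 0.001, 0.0]
ft_force: [-0.4, 0.0, -4.9]
grip_width: 0.0274
grip_force: 25.0
```

Not yet touching (full weight still carried); lower in 1 mm steps.

```bash
for i in 1 2 3; do python3 -m jog '{"dp":[[0,0,1],[0,0,1],[0,0,1]],"delta_rot":[[0,0,0],[0,0,0],[0,0,0]],"gripper":[-1,-1,-1]}' | egrep 'pos|ft_'; done
```

```text
position: [0.5677, 0.0765, 0.0637]
ft_force: [0.9, 0.0, -0.0]
position: [0.5679, 0.0766, 0.0635]
ft_force: [-0.5, 0.3, 7.0]
position: [0.5685, 0.0767, 0.0634]
ft_force: [-1.2, 1.3, 11.8]
```

```bash
python3 -m jog '{"dp":[[0,0,-3],[0,0,-3],[0,0,-3],[0,0,-3],[0,0,-3],[0,0,-3],[0,0,-20],[0,0,-50],[0,0,-85]],"delta_rot":[[0,0,0],[0,0,0],[0,0,0],[0,0,0],[0,0,0],[0,0,0],[0,0,0],[0,0,0],[0,0,0]],"gripper":[0.3,0.3,0.3,0.3,0.3,0.3,0.3,0.3,0.3]}';  python3 -c "
from h import *
way((.455,.07,.15,-.072),(.455,.07,.045,-.072))"
```

```text
time: 9.65
position: [0.5653, 0.0765, 0.1451]
tool_rot: [0.999, -0.034, -0.002, -0.0]
ft_force: [0.1, 0.2, -0.5]
grip_width: 0.0567
grip_force: 0.0
(0.455, 0.07, 0.15, -0.072) [-109.6, 14.1, -4.5] [0.0, 0.004, 0.004]
(0.455, 0.07, 0.045, -0.072) [-109.2, 14.1, 100.5] [0.0, 0.004, 0.004]
```

```bash
python3 -m jog '{"dp":[[-37,5,-4],[-74,10,-4],[-110,14,-4],[-110,14,20],[-110,14,60],[-110,14,90],[-110,14,101],[-110,14,101],[-110,14,101]],"delta_rot":[[0,0,0],[0,0,0],[0,0,0],[0,0,0],[0,0,0],[0,0,0],[0,0,0],[0,0,0],[0,0,0]],"gripper":[-1,-1,-1,-1,-1,-1,-1,-1,-1]}';  python3 - <<'E'
from h import *
s=snap("scene","s3");t=snap("top","t3")
cv2.imwrite("pics/c3.png",np.hstack([cv2.resize(s[100:240,300:440,::-1],(400,400),interpolation=2),cv2.resize(t[150:260,230:340,::-1],(400,400),interpolation=2)]))
E
```

```text
time: 10.55
position: [0.4563, 0.07, 0.045]
tool_rot: [0.999, -0.034, 0.0, 0.0]
ft_force: [1.1, -0.1, -0.1]
grip_width: 0.0014
grip_force: 0.0
```

View pics/c3.png

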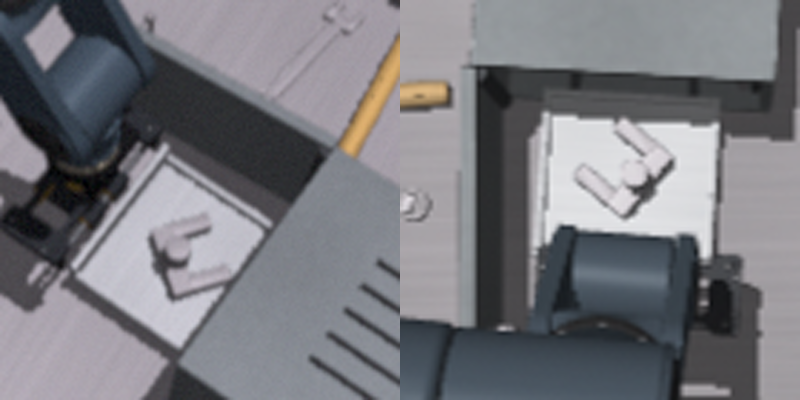

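The yoke stands flat inside the tray (left panel (180,250)), and the closed fingers are in front of the lip. Push.

```bash
python3 -m jog '{"dp":[[12,0,0],[24,0,0],[33,0,0],[45,0,0],[57,0,0],[70,0,0],[83,0,0],[96,0,0],[109,0,0],[122,0,0],[132,0,0],[138,0,0]],"delta_rot":[[0,0,0],[0,0,0],[0,0,0],[0,0,0],[0,0,0],[0,0,0],[0,0,0],[0,0,0],[0,0,0],[0,0,0],[0,0,0],[0,0,0]],"gripper":[-1,-1,-1,-1,-1,-1,-1,-1,-1,-1,-1,-1]}'
python3 -m jog '{"dp":[[0,0,0],[0,0,0],[0,0,0],[0,0,0],[0,0,0],[0,0,0],[0,0,0]],"delta_rot":[[0,0.1,0],[0,0.23,0],[0,0.36,0],[0,0.5,0],[0,0.64,0],[0,0.78,0],[0,0.78,0]],"gripper":[-1,-1,-1,-1,-1,-1,-1]}'
```

```text
time: 11.85
position: [0.5951, 0.0604, 0.0445]
tool_rot: [0.999, -0.034, 0.001, 0.0]
ft_force: [-1.7, 0.5, 0.4]
grip_width: 0.0006
grip_force: 0.8
time: 12.55
position: [0.6478, 0.0665, 0.1211]
tool_rot: [0.953, -0.033, 0.301, 0.01]
ft_force: [0.1, 0.6, -0.3]
grip_width: 0.0001
grip_force: 0.0
```

```bash
python3 - <<'E'
from h import *
o=robot.get_obs();print(o["q"].round(3),o["position"],(R.from_quat(o["tool_rot"]).as_matrix()).round(3).tolist(),o["ft_force"])
E
```

```text
[-0.069  0.606  1.924  0.209  0.     1.361] [0.64775843 0.06648078 0.121099  ] [[0.817, -0.068, 0.573], [-0.056, -0.998, -0.04], [0.574, 0.0, -0.819]] [ 0.14538919  0.60446039 -0.30720834]
```

```bash
python3 - <<'E'
from h import *
from scipy.optimize import fsolve
s,c=np.sin,np.cos
D=[((.5275,1.4327,1.1814),np.hypot(.25589,.57021),.22256),((.606,1.924,0.0),np.hypot(.6478,.0665),.1211)]
A=[];b=[]
for (a,e,w),r,z in D:
    A+= [[s(a),s(a+e),s(a+e+w),0],[c(a),c(a+e),c(a+e+w),1]]; b+=[r,z]
L1,L2,Lt,h=np.linalg.solve(A,b);print(L1,L2,Lt,h,np.linalg.cond(A))
for r in(.61,.64,.67,.685,.7):
  for z in(.03,.045):
    out=[]
    for th in(.3,.4,.5,.55,.6):
        wr=r-Lt*s(th); wz=z+Lt*c(th)-h; d=np.hypot(wr,wz)
        cg=(d*d-L1**2-L2**2)/(2*L1*L2); q3=np.arccos(cg); q2=np.arctan2(wr,wz)-np.arctan2(L2*s(q3),L1+L2*c(q3))
        out.append((round(q2,2),round(q3,2),round(np.pi-th-q2-q3,2)))
    print(r,z,out)
E
```

```text
0.9693969802356674 0.14811399293428623 0.024397063162259546 -0.5344385244854114 67.96079897271822
0.61 0.03 [(np.float64(0.71), np.float64(2.65), np.float64(-0.52)), (np.float64(0.72), np.float64(2.68), np.float64(-0.65)), (np.float64(0.72), np.float64(2.71), np.float64(-0.79)), (np.float64(0.72), np.float64(2.72), np.float64(-0.86)), (np.float64(0.73), np.float64(2.74), np.float64(-0.93))]
0.61 0.045 [(np.float64(0.69), np.float64(2.53), np.float64(-0.37)), (np.float64(0.69), np.float64(2.55), np.float64(-0.5)), (np.float64(0.69), np.float64(2.58), np.float64(-0.63)), (np.float64(0.69), np.float64(2.59), np.float64(-0.69)), (np.float64(0.69), np.float64(2.6), np.float64(-0.76))]
0.64 0.03 [(np.float64(0.71), np.float64(2.42), np.float64(-0.29)), (np.float64(0.71), np.float64(2.44), np.float64(-0.41)), (np.float64(0.71), np.float64(2.46), np.float64(-0.53)), (np.float64(0.71), np.float64(2.48), np.float64(-0.6)), (np.float64(0.71), np.float64(2.49), np.float64(-0.66))]
0.64 0.045 [(np.float64(0.69), np.float64(2.33), np.float64(-0.18)), (np.float64(0.69), np.float64(2.35), np.float64
[... 1240 characters left out ...]
)), (np.float64(0.7), np.float64(2.12), np.float64(-0.23)), (np.float64(0.7), np.float64(2.13), np.float64(-0.29))]
0.7 0.03 [(np.float64(0.72), np.float64(2.07), np.float64(0.05)), (np.float64(0.72), np.float64(2.08), np.float64(-0.06)), (np.float64(0.72), np.float64(2.1), np.float64(-0.18)), (np.float64(0.72), np.float64(2.11), np.float64(-0.24)), (np.float64(0.72), np.float64(2.12), np.float64(-0.3))]
0.7 0.045 [(np.float64(0.71), np.float64(2.0), np.float64(0.14)), (np.float64(0.71), np.float64(2.01), np.float64(0.02)), (np.float64(0.71), np.float64(2.03), np.float64(-0.09)), (np.float64(0.71), np.float64(2.04), np.float64(-0.15)), (np.float64(0.71), np.float64(2.05), np.float64(-0.21))]
```

```bash
python3 -m jog '{"dp":[[-20,0,-30],[-20,0,-30]],"delta_rot":[[0,-0.3,0],[0,-0.3,0]],"gripper":[-1,-1]}'; python3 - <<'E'
from h import *
o=robot.get_obs();print(o["q"].round(4).tolist(),o["position"],(R.from_quat(o["tool_rot"]).as_matrix()).round(3).tolist())
s=snap("scene","s4")
cv2.imwrite("pics/c4.png",cv2.resize(s[90:260,290:460,::-1],(500,500),interpolation=2))
E
```

```text
time: 12.75
position: [0.6102, 0.0694, 0.1328]
tool_rot: [0.985, -0.033, 0.169, 0.006]
ft_force: [0.7, -0.5, -0.3]
grip_width: 0.0004
grip_force: 0.0
[-0.0688, 0.5435, 1.8079, 0.0015, 0.4501, 1.5677] [0.61016914 0.0694189  0.13279866] [[0.941, -0.067, 0.333], [-0.063, -0.998, -0.022], [0.334, -0.0, -0.943]]
```

View pics/c4.png

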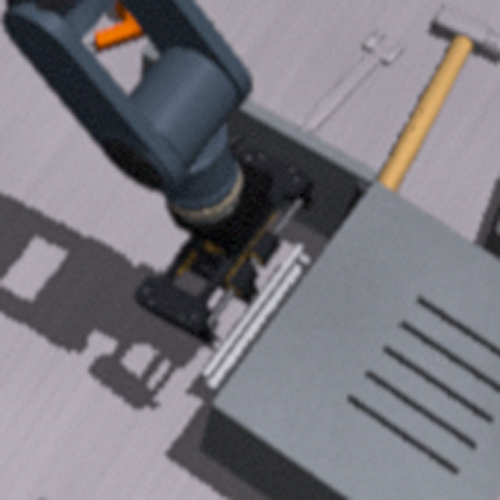

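```bash
cat > kin.py <<'E'
from h import *
from scipy.optimize import least_squares
s,c=np.sin,np.cos
D=[((.52750,1.43267,1.18140),(.25589,-.57021),.22256,-1.32753),((.606,1.924,0.0),(.64776,.06648),.1211,-.069),((.5435,1.8079,.4501),(.61017,.06942),.1328,-.0688)]
def fk(P,q):
    L1,L2,Lt,h,r0,e=P; a,b,w=q
    return np.array([r0+L1*s(a)+e*c(a)+L2*s(a+b)+Lt*s(a+b+w), h+L1*c(a)-e*s(a)+L2*c(a+b)+Lt*c(a+b+w)])
def res(P,D=D):
    return np.r_[np.hstack([(fk(P,q)-[xy[0]*c(y)+xy[1]*s(y),z])*1000 for q,xy,z,y in D]),(np.array(P)-[.4,.4,.25,.2,0,0])*[2,2,2,2,20,20]]
S=least_squares(res,[.4,.4,.25,.2,0,0]); P=S.x
if __name__=="__main__":
    print(P.round(3),S.fun[:6].round(2),[(-xy[0]*s(y)+xy[1]*c(y)) for q,xy,z,y in D])
    for r in(.58,.6,.62,.64,.66,.68):
      print(r,[(th,)+tuple(least_squares(lambda q:np.r_[(fk(P,q)-[r,.045])*10,q.sum()+th-np.pi],[.6,1.9,.4]).x.round(2)) for th in(.0,.3,.45,.6)])
E
python3 kin.py
```

```text
[ 0.512  0.292  0.147 -0.098  0.319 -0.271] [-2.66  0.11 -1.71 -3.43  4.24  3.33] [np.float64(0.111006874367786), np.float64(0.11098178974800582), np.float64(0.11120235287034741)]
0.58 [(0.0, np.float64(0.75), np.float64(2.0), np.float64(0.39)), (0.3, np.float64(0.72), np.float64(2.13), np.float64(-0.01)), (0.45, np.float64(0.73), np.float64(2.22), np.float64(-0.26)), (0.6, np.float64(0.77), np.float64(2.32), np.float64(-0.55))]
0.6 [(0.0, np.float64(0.77), np.float64(1.95), np.float64(0.42)), (0.3, np.float64(0.74), np.float64(2.08), np.float64(0.02)), (0.45, np.float64(0.75), np.float64(2.16), np.float64(-0.22)), (0.6, np.float64(0.78), np.float64(2.26), np.float64(-0.49))]
0.62 [(0.0, np.float64(0.79), np.float64(1.9), np.float64(0.45)), (0.3, np.float64(0.76), np.float64(2.03), np.float64(0.05)), (0.45, np.float64(0.77), np.float64(2.11), np.float64(-0.18)), (0.6, np.float64(0.79), np.float64(2.2), np.float64(-0.45))]
0.64 [(0.0, np.float64(0.81), np.float64(1.85), np.float64(0.48)), (0.3, np.float64(0.78), np.float64(1.98), np.float64(0.08)), (0.45, np.float64(0.78), np.float64(2.05), np.float64(-0.14)), (0.6, np.float64(0.8), np.float64(2.14), np.float64(-0.4))]
0.66 [(0.0, np.float64(0.84), np.float64(1.79), np.float64(0.51)), (0.3, np.float64(0.8), np.float64(1.92), np.float64(0.12)), (0.45, np.float64(0.8), np.float64(2.0), np.float64(-0.11)), (0.6, np.float64(0.82), np.float64(2.08), np.float64(-0.36))]
0.68 [(0.0, np.float64(0.86), np.float64(1.74), np.float64(0.54)), (0.3, np.float64(0.82), np.float64(1.87), np.float64(0.15)), (0.45, np.float64(0.82), np.float64(1.95), np.float64(-0.07)), (0.6, np.float64(0.83), np.float64(2.03), np.float64(-0.32))]
```

```bash
python3 -c "
from h import *
print(rel((.57,.03,.33)))"
```

```text
(array([  24.1,   41.6, -197.6]), array([0., 0., 0.]))
```

```bash
python3 -m jog '{"dp":[[6,10,-50],[12,20,-100],[18,30,-150],[24,41,-197],[24,41,-197],[24,41,-197]],"delta_rot":[[0,0,0],[0,0,0],[0,0,0],[0,0,0],[0,0,0],[0,0,0]],"gripper":[-1,-1,-1,-1,-1,-1]}'
cat > flip.py <<'E'
from h import *
o=robot.get_obs();q=o["q"];C=R.from_quat(o["tool_rot"])
lean=np.pi-q[1]-q[2]; az=q[0]
f=np.array([np.sin(lean)*np.cos(az),np.sin(lean)*np.sin(az),-np.cos(lean)])
z=C.apply([0,0,1]); print("q",q.round(3).tolist(),"lean",lean,"angle f,z",np.arccos(f@z),"pos",o["position"])
ft=C.inv().apply(f)
for phi in np.linspace(0,np.pi,13)[1:]:
    print((R.from_rotvec(ft*phi)*R.from_rotvec([0,0,-phi])).as_rotvec().round(3).tolist())
E
python3 flip.py
```

```text
time: 13.4
position: [0.5677, 0.0306, 0.3273]
tool_rot: [0.984, -0.033, 0.176, 0.005]
ft_force: [-0.8, 1.2, -0.8]
grip_width: 0.0003
grip_force: 0.0
q [-0.161, 0.201, 1.704, 0.043, 0.884, 1.456] lean 1.235954245148253 angle f,z 0.8839362850017826 pos [0.56768822 0.03057872 0.32731512]
[0.196, 0.049, -0.095]
[0.375, 0.148, -0.184]
[0.527, 0.293, -0.263]
[0.641, 0.475, -0.327]
[0.709, 0.686, -0.37]
[0.725, 0.913, -0.39]
[0.684, 1.141, -0.383]
[0.588, 1.355, -0.349]
[0.439, 1.537, -0.29]
[0.248, 1.673, -0.207]
[0.029, 1.748, -0.108]
[-0.202, 1.756, 0.0]
```

```bash
python3 -m jog '{"dp":[[0,0,0],[0,0,0],[0,0,0],[0,0,0],[0,0,0],[0,0,0]],"delta_rot":[[0,0.14,0],[0,0.28,0],[0,0.4,0],[0,0.5,0],[0,0.5,0],[0,0.5,0]],"gripper":[-1,-1,-1,-1,-1,-1]}' | grep pos
python3 flip.py
```

```text
position: [0.5647, 0.0305, 0.3221]
q [-0.195, 0.142, 2.091, 0.932, 0.116, 0.558] lean 0.9082036969741694 angle f,z 0.11649182878769238 pos [0.5646587  0.03046386 0.32205016]
[0.013, 0.028, -0.002]
[0.018, 0.058, -0.003]
[0.015, 0.088, -0.005]
[0.004, 0.116, -0.006]
[-0.014, 0.141, -0.007]
[-0.037, 0.16, -0.007]
[-0.065, 0.173, -0.007]
[-0.095, 0.178, -0.006]
[-0.125, 0.175, -0.005]
[-0.153, 0.165, -0.003]
[-0.178, 0.147, -0.002]
[-0.198, 0.123, 0.0]
```

```bash
python3 -m jog '{"dp":[[0,0,0],[0,0,0],[0,0,0],[0,0,0],[0,0,0],[0,0,0],[0,0,0],[0,0,0],[0,0,0],[0,0,0]],"delta_rot":[[0.013,0.028,0],[0.018,0.058,0],[0.015,0.088,0],[0.004,0.116,0],[-0.014,0.141,0],[-0.037,0.16,0],[-0.065,0.173,0],[-0.095,0.18,0],[-0.1,0.25,0],[-0.1,0.25,0]],"gripper":[-1,-1,-1,-1,-1,-1,-1,-1,-1,-1]}' | grep pos
python3 flip.py | head -1
```

```text
position: [0.5694, 0.0432, 0.3239]
q [-0.124, 0.23, 2.232, 3.123, 0.391, -1.58] lean 0.6797017075489569 angle f,z 0.39132882692072507 pos [0.56938666 0.04319671 0.32392943]
```

```bash
cat >> h.py <<'E'
def tilt(a,th): return down(a)*R.from_rotvec([0,th,0])
def wayt(*W):
    for w in W: print(w,*[v.tolist() for v in rel(w[:3],tilt(w[3],w[4]))])
def q(): print("q",robot.get_obs()["q"].round(2).tolist())
E
python3 -c "
from h import *
wayt((.57,.065,.16,-.072,.7),(.58,.065,.085,-.072,.7),(.58,.065,.045,-.072,.7))"
```

```text
(0.57, 0.065, 0.16, -0.072, 0.7) [-144.3, -25.0, 76.9] [0.038, -0.371, -0.006]
(0.58, 0.065, 0.085, -0.072, 0.7) [-205.3, -27.5, 121.6] [0.038, -0.371, -0.006]
(0.58, 0.065, 0.045, -0.072, 0.7) [-240.4, -28.3, 140.7] [0.038, -0.371, -0.006]
```

```bash
python3 -m jog '{"dp":[[-40,-7,22],[-80,-14,44],[-120,-20,65],[-144,-25,77],[-175,-26,100],[-205,-27,121],[-205,-27,121],[-205,-27,121]],"delta_rot":[[0.01,-0.1,0],[0.02,-0.2,0],[0.03,-0.3,0],[0.04,-0.37,0],[0.04,-0.37,0],[0.04,-0.37,0],[0.04,-0.37,0],[0.04,-0.37,0]],"gripper":[-1,-1,-1,-1,-1,-1,-1,-1]}'
python3 -c "
from h import *
q();wayt((.58,.065,.045,-.072,.7),(.60,.063,.045,-.072,.7),(.672,.058,.045,-.072,.7))"
```

```text
time: 15.8
position: [0.5804, 0.0653, 0.0863]
tool_rot: [0.939, -0.035, 0.343, 0.009]
ft_force: [-0.7, -1.6, 1.2]
grip_width: 0.0004
grip_force: 0.0
q [-0.09, 0.69, 2.16, 3.1, 0.41, -1.54]
(0.58, 0.065, 0.045, -0.072, 0.7) [-26.9, 0.6, 31.3] [-0.005, -0.0, -0.005]
(0.6, 0.063, 0.045, -0.072, 0.7) [-11.5, 1.2, 44.2] [-0.005, -0.0, -0.005]
(0.672, 0.058, 0.045, -0.072, 0.7) [43.7, 1.0, 90.7] [-0.005, -0.0, -0.005]
```

```bash
python3 -m jog '{"dp":[[-13,0,15],[-27,0,31],[-27,0,31],[-19,1,37],[-11,1,44],[-3,1,51],[6,1,58],[14,1,66],[22,1,73],[30,1,80],[36,1,84],[36,1,84]],"delta_rot":[[0,0,0],[0,0,0],[0,0,0],[0,0,0],[0,0,0],[0,0,0],[0,0,0],[0,0,0],[0,0,0],[0,0,0],[0,0,0],[0,0,0]],"gripper":[-1,-1,-1,-1,-1,-1,-1,-1,-1,-1,-1,-1]}'
for i in 1 2 3; do python3 -m jog '{"dp":[[2,0,2],[4,0,3],[4,0,3]],"delta_rot":[[0,0,0],[0,0,0],[0,0,0]],"gripper":[-1,-1,-1]}' | egrep 'posi|ft_'; done
```

```text
time: 17.0
position: [0.666, 0.0581, 0.0487]
tool_rot: [0.937, -0.035, 0.347, 0.009]
ft_force: [1.2, 0.3, -0.5]
grip_width: 0.0008
grip_force: 0.0
position: [0.6688, 0.058, 0.0484]
ft_force: [-0.7, 0.0, -0.6]
position: [0.6722, 0.0578, 0.0481]
ft_force: [-4.7, -0.4, 0.9]
position: [0.6728, 0.0579, 0.0477]
ft_force: [-16.2, -0.8, 10.6]
```

Tray home (stop felt at the predicted 0.6725). Back out along the tool axis, then round to the door's outer face.

```bash
cat > door.py <<'E'
from h import *
cab=np.load("cab.npy")
def tf2(p): c,s=np.cos(cab[2]),np.sin(cab[2]); return cab[:2]+[c*p[0]-s*p[1],s*p[0]+c*p[1]]
def dp(th,gap=0,z=.175):
    u=np.array([-np.sin(th),-np.cos(th)]);m=np.array([-np.cos(th),np.sin(th)])
    s=.015*abs(np.sin(th))+.0085*abs(np.cos(th))
    p=tf2(np.array([-.13,.14])+.19*u+(.014+s+gap)*m); return (*p.round(4),z)
E
python3 -m jog '{"dp":[[0,0,-25],[0,0,-60],[0,0,-105],[0,0,-150],[0,0,-200],[0,0,-250],[0,0,-250]],"delta_rot":[[0,0,0],[0,0,0],[0,0,0],[0,0,0],[0,0,0],[0,0,0],[0,0,0]],"gripper":[-1,-1,-1,-1,-1,-1,-1]}'
python3 - <<'E'
from door import *
q()
s=snap("scene","s5"); t=snap("top","t5")
a=dp(1.45,.04); print(a)
wayt((.5,a[1],.30,.2,.7),(*a[:2],.26,.2,.7),(*a,.2,.7))
cv2.imwrite("pics/c5.png",np.hstack([cv2.resize(s[90:300,290:500,::-1],(400,400),interpolation=2),cv2.resize(t[90:260,200:370,::-1],(400,400),interpolation=2)]))
E
```

```text
time: 18.6
position: [0.5199, 0.0702, 0.236]
tool_rot: [0.936, -0.035, 0.349, 0.008]
ft_force: [-0.5, 0.5, -0.5]
grip_width: 0.0006
grip_force: 0.0
q [-0.09, 0.26, 2.19, 2.52, 0.03, -0.96]
(np.float64(0.4717), np.float64(0.2813), 0.175)
(0.5, np.float64(0.2813), 0.3, 0.2, 0.7) [14.8, -209.6, -70.4] [0.169, -0.014, -0.209]
(np.float64(0.4717), np.float64(0.2813), 0.26, 0.2, 0.7) [-32.8, -207.4, -58.7] [0.169, -0.014, -0.209]
(np.float64(0.4717), np.float64(0.2813), 0.175, 0.2, 0.7) [-88.4, -206.8, 5.6] [0.169, -0.014, -0.209]
```

View pics/c5.png

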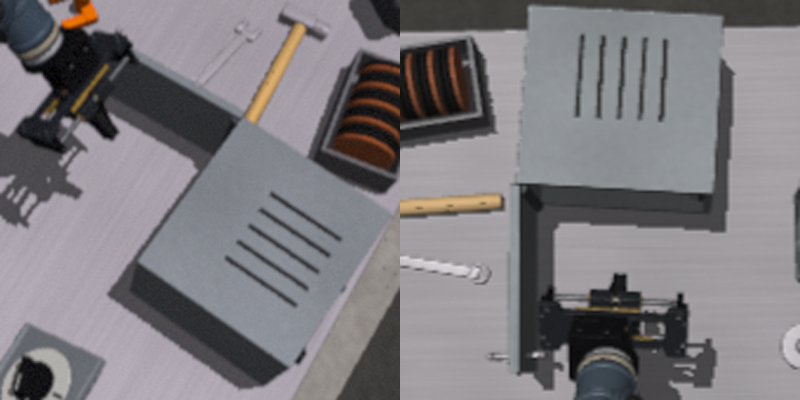

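The tray is inside the chamber, the door still open at right-panel (515,280). That was my tenth picture, so from here I go by numbers. For the door I use a nearly upright tool.

```bash
python3 -m jog '{"dp":[[0,0,-10],[0,0,-20],[0,0,-30],[0,0,-40],[0,0,-40]],"delta_rot":[[0,-0.1,0],[0,-0.2,0],[0,-0.3,0],[0,-0.4,0],[0,-0.4,0]],"gripper":[-1,-1,-1,-1,-1]}'
python3 - <<'E'
from door import *
q()
a=dp(1.45,.04); print(a)
wayt((*a[:2],.27,.2,.3),(*a[:2],.165,.2,.3))
E
```

```text
time: 19.2
position: [0.5275, 0.0989, 0.2407]
tool_rot: [0.938, -0.017, 0.344, -0.04]
ft_force: [0.6, -0.2, -0.4]
grip_width: 0.0004
grip_force: 0.0
q [-0.1, 0.26, 2.17, 1.43, 0.13, 0.13]
(np.float64(0.4717), np.float64(0.2813), 0.175)
(np.float64(0.4717), np.float64(0.2813), 0.27, 0.2, 0.3) [-34.3, -184.1, -46.8] [0.022, -0.411, -0.221]
(np.float64(0.4717), np.float64(0.2813), 0.165, 0.2, 0.3) [-102.0, -175.0, 33.0] [0.022, -0.411, -0.221]
```

```bash
python3 -m jog '{"dp":[[0,0,-20],[0,0,-20],[0,0,-20],[0,0,-20],[0,0,-20],[0,0,-20],[0,0,-20],[0,0,-20],[0,0,-20]],"delta_rot":[[0,-0.1,0],[0,-0.2,0],[0,-0.3,0],[0,-0.38,0],[0,-0.4,0],[0,-0.4,0],[0,-0.4,0],[0,-0.4,0],[0,-0.4,0]],"gripper":[-1,-1,-1,-1,-1,-1,-1,-1,-1]}'
python3 - <<'E'
from door import *
q()
a=dp(1.45,.04); print(a)
wayt((*a[:2],.27,.2,.3),(*a[:2],.165,.2,.3))
E
```

```text
time: 20.1
position: [0.5115, 0.0978, 0.2548]
tool_rot: [0.988, -0.008, 0.15, -0.042]
ft_force: [-0.1, 0.3, -0.5]
grip_width: 0.0003
grip_force: 0.0
q [-0.09, 0.23, 1.88, 0.16, 0.74, 1.39]
(np.float64(0.4717), np.float64(0.2813), 0.175)
(np.float64(0.4717), np.float64(0.2813), 0.27, 0.2, 0.3) [-38.9, -183.9, -11.4] [-0.022, -0.011, -0.22]
(np.float64(0.4717), np.float64(0.2813), 0.165, 0.2, 0.3) [-70.1, -174.9, 88.5] [-0.022, -0.011, -0.22]
```

```bash
python3 -m jog '{"dp":[[-10,-46,-12],[-20,-92,-12],[-30,-138,-12],[-39,-184,-12],[-39,-184,-12],[-50,-180,20],[-60,-177,55],[-70,-175,88],[-70,-175,88],[-70,-175,88]],"delta_rot":[[0,0,-0.1],[0,0,-0.2],[-0.02,0,-0.22],[-0.02,0,-0.22],[-0.02,0,-0.22],[-0.02,0,-0.22],[-0.02,0,-0.22],[-0.02,0,-0.22],[-0.02,0,-0.22],[-0.02,0,-0.22]],"gripper":[-1,-1,-1,-1,-1,-1,-1,-1,-1,-1]}'
python3 - <<'E'
from door import *
q()
for th in(1.45,1.3,1.15,1.0,.85,.7,.55,.4): wayt((*dp(th,z=.163),max(-.07,.2*th/1.45-.03),.3))
E
```

```text
time: 21.1
position: [0.473, 0.2795, 0.1659]
tool_rot: [0.983, 0.098, 0.154, -0.014]
ft_force: [0.2, 0.4, 0.4]
grip_width: 0.0003
grip_force: 0.0
q [0.36, 0.43, 1.9, -0.11, 0.51, 1.82]
(np.float64(0.4736), np.float64(0.2414), 0.163, 0.16999999999999998, 0.3) [-7.5, 37.5, 0.8] [-0.006, -0.011, 0.027]
(np.float64(0.4726), np.float64(0.2134), 0.163, 0.14931034482758623, 0.3) [-13.7, 64.7, -1.2] [-0.013, -0.011, 0.047]
(np.float64(0.4757), np.float64(0.1851), 0.163, 0.1286206896551724, 0.3) [-16.1, 93.1, -1.9] [-0.019, -0.011, 0.067]
(np.float64(0.4831), np.float64(0.1573), 0.163, 0.10793103448275862, 0.3) [-14.5, 121.8, -1.3] [-0.025, -0.011, 0.087]
(np.float64(0.4948), np.float64(0.1306), 0.163, 0.08724137931034484, 0.3) [-8.6, 150.3, 0.7] [-0.031, -0.011, 0.106]
(np.float64(0.5107), np.float64(0.1057), 0.163, 0.06655172413793103, 0.3) [1.6, 177.8, 4.0] [-0.037, -0.011, 0.126]
(np.float64(0.5306), np.float64(0.0833), 0.163, 0.045862068965517255, 0.3) [16.0, 203.7, 8.7] [-0.044, -0.011, 0.146]
(np.float64(0.5539), np.float64(0.0641), 0.163, 0.025172413793103462, 0.3) [34.1, 227.1, 14.6] [-0.05, -0.011, 0.166]
```

```bash
python3 -m jog '{"dp":[[-4,22,0],[-8,38,0],[-11,51,0],[-14,65,-1],[-15,79,-1],[-16,93,-2],[-15,107,-2],[-14,122,-1],[-12,136,0],[-9,150,1],[-4,164,2],[2,178,4]],"delta_rot":[[0,0,0],[0,0,0.03],[0,0,0.04],[0,0,0.05],[-0.02,0,0.06],[-0.02,0,0.07],[-0.02,0,0.08],[-0.02,0,0.09],[-0.03,0,0.1],[-0.03,0,0.11],[-0.03,0,0.12],[-0.04,0,0.13]],"gripper":[-1,-1,-1,-1,-1,-1,-1,-1,-1,-1,-1,-1]}'
python3 - <<'E'
from door import *
q()
for th in(.7,.6,.5,.4,.3,.2,.13,.07,.03,0): wayt((*dp(th,z=.163),max(-.07,.2*th/1.45-.03),.3))
E
```

```text
time: 22.3
position: [0.513, 0.1054, 0.1652]
tool_rot: [0.987, 0.03, 0.157, -0.004]
ft_force: [-0.1, 1.4, 0.2]
grip_width: 0.0005
grip_force: 0.4
q [-0.03, 0.39, 1.98, 0.06, 0.45, 1.43]
(np.float64(0.5107), np.float64(0.1057), 0.163, 0.06655172413793103, 0.3) [-2.8, -0.4, 1.4] [0.002, -0.016, -0.005]
(np.float64(0.5235), np.float64(0.0904), 0.163, 0.05275862068965517, 0.3) [8.5, 15.6, 5.0] [-0.002, -0.016, 0.008]
(np.float64(0.538), np.float64(0.0765), 0.163, 0.03896551724137931, 0.3) [21.4, 30.4, 9.3] [-0.006, -0.016, 0.021]
(np.float64(0.5539), np.float64(0.0641), 0.163, 0.025172413793103462, 0.3) [35.8, 43.7, 14.0] [-0.01, -0.016, 0.034]
(np.float64(0.5711), np.float64(0.0534), 0.163, 0.011379310344827587, 0.3) [51.5, 55.4, 19.1] [-0.014, -0.016, 0.047]
(np.float64(0.5895), np.float64(0.0446), 0.163, -0.002413793103448268, 0.3) [68.4, 65.3, 24.7] [-0.019, -0.016, 0.061]
(np.float64(0.6029), np.float64(0.0395), 0.163, -0.012068965517241376, 0.3) [80.8, 71.3, 28.7] [-0.021, -0.016, 0.07]
(np.float64(0.6147), np.float64(0.036), 0.163, -0.02034482758620689, 0.3) [91.8, 75.5, 32.3] [-0.024, -0.016, 0.078]
(np.float64(0.6227), np.float64(0.0341), 0.163, -0.02586206896551724, 0.3) [99.3, 77.9, 34.8] [-0.026, -0.016, 0.083]
(np.float64(0.6288), np.float64(0.0329), 0.163, -0.03, 0.3) [105.0, 79.4, 36.6] [-0.027, -0.016, 0.087]
```

```bash
python3 -m jog '{"dp":[[3,8,3],[8,16,5],[15,23,7],[21,30,9],[28,37,12],[36,44,14],[44,50,16],[52,56,19],[60,61,22],[68,65,25],[75,69,27],[81,71,29]],"delta_rot":[[0,0,0],[0,0,0.01],[0,0,0.02],[0,0,0.02],[0,0,0.03],[0,0,0.03],[0,0,0.04],[0,0,0.05],[0,0,0.05],[0,0,0.06],[0,0,0.06],[0,0,0.07]],"gripper":[-1,-1,-1,-1,-1,-1,-1,-1,-1,-1,-1,-1]}'
for i in 1 2 3; do python3 -m jog '{"dp":[[3,1,1],[6,2,2],[6,2,2]],"delta_rot":[[0,0,0],[0,0,0],[0,0,0]],"gripper":[-1,-1,-1]}' | egrep 'posi|ft_'; done
```

```text
time: 23.5
position: [0.603, 0.0405, 0.1611]
tool_rot: [0.988, -0.004, 0.156, -0.01]
ft_force: [-0.9, -0.1, -0.1]
grip_width: 0.0005
grip_force: 0.3
position: [0.609, 0.0388, 0.1611]
ft_force: [0.7, -0.8, -0.6]
position: [0.6127, 0.0377, 0.1603]
ft_force: [-5.2, 2.4, 4.1]
position: [0.6213, 0.0349, 0.161]
ft_force: [1.0, -0.4, 0.1]
```

```bash
for i in 1 2 3 4; do python3 -m jog '{"dp":[[2,0,1],[4,0,1],[4,0,1]],"delta_rot":[[0,0,0],[0,0,0],[0,0,0]],"gripper":[-1,-1,-1]}' | egrep 'posi|ft_'; done
```

```text
position: [0.6247, 0.0347, 0.1607]
ft_force: [-2.8, -0.5, 1.0]
position: [0.6254, 0.0348, 0.1602]
ft_force: [-10.8, -2.3, 7.5]
position: [0.6257, 0.0351, 0.1597]
ft_force: [-18.0, -2.5, 12.1]
position: [0.626, 0.0353, 0.1592]
ft_force: [-26.4, -4.8, 18.9]
```

```bash
python3 -m jog '{"dp":[[0,0,-20],[-20,0,-60],[-30,0,-110],[-30,0,-150],[-30,0,-150]],"delta_rot":[[0,0,0],[0,0,0],[0,0,0],[0,0,0],[0,0,0]],"gripper":[-1,-1,-1,-1,-1]}' | grep posi
cat > m4.py <<'E'
from fit import *
G={(c,k):cv2.imread(f"pics/{c[0]}{k}.png").min(2).astype(np.float32) for c in("scene","top") for k in(0,5)}
def fr(yaw,a=np.radians(35)):
    Rz=R.from_euler("z",yaw); return Rz.apply([np.cos(a),0,np.sin(a)]),Rz.apply([0,1,0]),Rz.apply([-np.sin(a),0,np.cos(a)])
def smp(P,cams=("scene","top")):
    return np.array([cv2.remap(g,*(np.float32(proj(k[0],P)[None,:,i]) for i in(0,1)),1)[0] for k,g in G.items() if k[0] in cams])
th=np.linspace(0,2*np.pi,90)[:-1]
def ring(p,r,ang=th,h=0):
    x,y,z=fr(p[3]); return np.array(p[:3])+h*z+r*(np.cos(ang)[:,None]*x-np.sin(ang)[:,None]*y)  # ang clockwise
def cost(p):
    i=smp(ring(p,.0575));o=smp(ring(p,.0635)); return -(np.clip(i,0,180)-np.clip(o,0,180)).mean()
if __name__=="__main__":
    g=[.606,-.273,.0737]
    d,f=run(lambda p:cost(np.r_[p,0]),[(v-.02,v+.02) for v in g]);print("centre",d.round(4),f)
    p=np.r_[d,0.]
    a=np.arange(-.6,2.2,.02)
    m=np.mean([smp(ring(p,r,a)) for r in(.044,.048,.052)],0)
    for cam,rows in(("scene",m[:2]),("top",m[2:])):
        v=rows.mean(0); loc=[(round(a[i],2),int(v[i])) for i in range(1,len(a)-1) if v[i]<v[i-1] and v[i]<=v[i+1]]; print(cam,loc)
    np.save("dial.npy",p)
    for h,rr in((.042,np.linspace(.012,.027,6)),(.010,[.030,.0325])):
        aa=np.arange(-3.1,3.1,.1); w=np.mean([smp(ring(p,r,aa,h)) for r in rr],0)
        print(h,"scene",w[:2].mean(0).astype(int).tolist(),"top",w[2:].mean(0).astype(int).tolist())
E
python3 m4.py
```

```text
position: [0.5659, 0.0317, 0.3024]
centre [ 0.6048 -0.2727  0.0778] -47.85348129272461
scene [(np.float64(-0.5), 175), (np.float64(-0.42), 174), (np.float64(-0.3), 175), (np.float64(0.0), 89), (np.float64(0.32), 155), (np.float64(0.62), 156), (np.float64(0.92), 153), (np.float64(1.24), 161), (np.float64(1.54), 161), (np.float64(1.8), 164), (np.float64(2.12), 167)]
top [(np.float64(-0.42), 176), (np.float64(-0.3), 176), (np.float64(0.0), 81), (np.float64(0.28), 158), (np.float64(0.6), 161), (np.float64(0.9), 161), (np.float64(1.22), 160), (np.float64(1.54), 156), (np.float64(1.82), 160), (np.float64(2.12), 162)]
0.042 scene [135, 128, 121, 116, 113, 109, 107, 102, 83, 61, 46, 42, 44, 47, 49, 51, 53, 54, 54, 50, 40, 28, 19, 16, 17, 18, 17, 16, 16, 15, 15, 15, 15, 16, 16, 16, 18, 18, 21, 24, 34, 51, 78, 102, 108, 96, 84, 85, 95, 111, 126, 139, 146, 149, 151, 151, 152, 151, 149, 146, 143, 141] top [101, 93, 85, 78, 69, 61, 54, 49, 42, 35, 28, 24, 23, 24, 24, 24, 23, 21, 19, 18, 18, 17, 17, 17, 17, 17, 18, 18, 19, 18, 17, 17, 17, 18, 18, 19, 20, 22, 26, 33, 45, 65, 91, 115, 118, 98, 91, 86, 87, 83, 74, 80, 85, 92, 95, 101, 104, 104, 104, 106, 109, 111]
0.01 scene [68, 37, 19, 17, 20, 19, 17, 14, 20, 44, 71, 80, 80, 79, 84, 87, 85, 85, 81, 73, 59, 55, 49, 37, 29, 26, 27, 24, 17, 22, 17, 17, 19, 19, 16, 18, 20, 17, 18, 17, 19, 33, 61, 90, 88, 56, 36, 41, 40, 38, 36, 33, 30, 48, 74, 90, 88, 79, 73, 78, 82, 83] top [36, 34, 32, 31, 29, 25, 27, 32, 34, 34, 30, 26, 35, 40, 37, 36, 35, 32, 24, 18, 24, 20, 22, 19, 19, 19, 22, 19, 22, 24, 19, 22, 25, 25, 22, 25, 33, 33, 39, 53, 69, 83, 106, 124, 101, 80, 68, 65, 85, 116, 134, 96, 89, 55, 41, 37, 41, 43, 41, 39, 38, 39]
```

```bash
cat > dial.py <<'E'
from m4 import *
p=np.load("dial.npy")
def go(h,phi,dz=0):
    z=fr(0)[2]; r=rel(p[:3]+h*z+[0,0,dz],tilt(0,.611)*R.from_rotvec([0,0,phi])); print(h,phi,r[0].tolist(),r[1].tolist())
E
python3 - <<'E'
from dial import *
q()
go(.16,0.,.08);go(.16,.6,.08);go(.16,1.24,.08)
E
```

```text
q [-0.18, 0.23, 1.73, 0.1, 0.86, 1.34]
0.16 0.0 [-51.4, 304.8, -9.2] [-0.015, 0.284, -0.012]
0.16 0.6 [-51.4, 304.8, -9.2] [0.071, 0.28, 0.584]
0.16 1.24 [-51.4, 304.8, -9.2] [0.163, 0.255, 1.219]
```

```bash
python3 -m jog '{"dp":[[-8,45,-2],[-16,90,-3],[-24,135,-5],[-33,180,-6],[-41,225,-7],[-48,270,-8],[-51,305,-9],[-51,305,-9],[-51,305,-9],[-51,305,-9],[-51,305,-9],[-51,305,-9]],"delta_rot":[[0.01,0.04,0.1],[0.02,0.08,0.2],[0.04,0.12,0.3],[0.05,0.14,0.4],[0.06,0.17,0.5],[0.08,0.2,0.6],[0.09,0.22,0.7],[0.11,0.24,0.8],[0.12,0.25,0.92],[0.14,0.255,1.04],[0.15,0.255,1.14],[0.163,0.255,1.219]],"gripper":[0,0,0,0,0,0,0,0,0,0,0,0]}'
python3 - <<'E'
from dial import *
q()
go(.16,1.24,.0);go(.07,1.24);go(.016,1.24)
E
```

```text
time: 27.3
position: [0.5105, -0.2733, 0.2813]
tool_rot: [0.777, -0.557, 0.238, -0.172]
ft_force: [-1.0, 0.1, 0.6]
grip_width: 0.0434
grip_force: 0.0
q [-0.94, 0.26, 1.88, 0.72, 0.76, 1.4]
0.16 1.24 [-12.8, 36.4, 61.4] [0.014, 0.006, -0.006]
0.07 1.24 [-12.3, 35.2, 151.3] [0.014, 0.006, -0.006]
0.016 1.24 [-12.0, 34.4, 205.3] [0.014, 0.006, -0.006]
```

```bash
python3 -m jog '{"dp":[[-6,18,30],[-13,36,61],[-13,36,61]],"delta_rot":[[0,0,0],[0.01,0,0],[0.01,0,0]],"gripper":[0,0,0]}' | grep posi
python3 - <<'E'
from dial import *
q()
snap("scene","s6");snap("top","t6");load("s6","t6")
cab=np.load("cab.npy")[:3]
def door(a):
    d=np.vstack([poly([(-.014,0,.188),(-.014,-.265,.188),(0,-.265,.188)],30,0)]); c,s=np.cos(a),np.sin(-a)
    return tf(cab,np.c_[c*d[:,0]-s*d[:,1],s*d[:,0]+c*d[:,1],d[:,2]]+[-.13,.14,0])
A=np.arange(-.06,.3,.02); print([(round(a,2),round(-sc(door(a)))) for a in A])
print([x for c in("scene","top") for x in robot.search_frame("tray",c)[:1]+robot.search_frame("door",c)[:1]])
go(.07,1.24);go(.03,1.24);go(.016,1.24)
E
```

```text
position: [0.5111, -0.2699, 0.2049]
q [-0.94, 0.4, 1.97, 0.92, 0.62, 1.15]
[(np.float64(-0.06), 93), (np.float64(-0.04), 120), (np.float64(-0.02), 167), (np.float64(0.0), 211), (np.float64(0.02), 219), (np.float64(0.04), 219), (np.float64(0.06), 169), (np.float64(0.08), 127), (np.float64(0.1), 123), (np.float64(0.12), 141), (np.float64(0.14), 138), (np.float64(0.16), 112), (np.float64(0.18), 82), (np.float64(0.2), 73), (np.float64(0.22), 82), (np.float64(0.24), 91), (np.float64(0.26), 100), (np.float64(0.28), 106)]
[{'rect': [351.3, 152.2, 418.6, 237.8], 'score': 0.83}, {'rect': [253.1, 167.8, 329.1, 194.2], 'score': 0.4}, {'rect': [250.3, 167.1, 327.4, 195.7], 'score': 0.87}]
0.07 1.24 [-0.3, 2.0, 92.0] [0.002, 0.004, 0.001]
0.03 1.24 [-0.1, 2.0, 132.0] [0.002, 0.004, 0.001]
0.016 1.24 [-0.1, 2.0, 146.0] [0.002, 0.004, 0.001]
```

```bash
python3 -m jog '{"dp":[[0,2,35],[0,2,70],[0,2,100],[0,2,120],[0,2,132],[0,2,139],[0,2,143],[0,2,143],[0,2,143]],"delta_rot":[[0,0,0],[0,0,0],[0,0,0],[0,0,0],[0,0,0],[0,0,0],[0,0,0],[0,0,0],[0,0,0]],"gripper":[0,0,0,0,0,0,0,0,0]}'
python3 -m jog '{"dp":[[0,0,0],[0,0,0],[0,0,0],[0,0,0],[0,0,0],[0,0,0],[0,0,0],[0,0,0]],"delta_rot":[[0,0,0],[0,0,0],[0,0,0],[0,0,0],[0,0,0],[0,0,0],[0,0,0],[0,0,0]],"gripper":[-1,-1,-1,-1,-1,-1,-1,-1]}' 10
python3 -c "
from dial import *
q();go(.019,1.24);go(.019,0)"
```

```text
time: 28.8
position: [0.5929, -0.2717, 0.0921]
tool_rot: [0.777, -0.554, 0.242, -0.176]
ft_force: [0.3, 0.2, -0.1]
grip_width: 0.044
grip_force: 0.0
time: 29.6
position: [0.5924, -0.2715, 0.0911]
tool_rot: [0.777, -0.555, 0.241, -0.175]
ft_force: [-3.2, -0.9, 0.3]
grip_width: 0.0141
grip_force: 10.0
q [-0.8, 0.68, 1.89, 1.28, 0.44, 0.85]
0.019 1.24 [2.0, -2.0, -1.1] [0.004, 0.007, -0.001]
0.019 0 [2.0, -2.0, -1.1] [-0.001, 0.008, -1.241]
```

```bash
python3 -m jog '{"dp":[[0,0,0],[0,0,0],[0,0,0],[0,0,0],[0,0,0],[0,0,0],[0,0,0]],"delta_rot":[[0,0,-0.1],[0,0,-0.2],[0,0,-0.3],[0,0,-0.4],[0,0,-0.5],[0,0,-0.6],[0,0,-0.6]],"gripper":[-1,-1,-1,-1,-1,-1,-1]}' 
python3 -c "
from dial import *
q();go(.019,0)"
```

```text
time: 30.3
position: [0.5919, -0.2718, 0.0907]
tool_rot: [0.906, -0.3, 0.282, -0.096]
ft_force: [-4.3, -1.6, 0.6]
grip_width: 0.0138
grip_force: 10.0
q [-0.8, 0.68, 1.89, 1.28, 0.44, 0.25]
0.019 0 [3.0, -1.2, -1.1] [-0.002, 0.008, -0.641]
```

```bash
python3 -m jog '{"dp":[[0,0,0],[1,0,0],[1,0,0],[1,0,0],[1,0,0],[1,0,0],[1,0,0],[1,0,0],[1,0,0],[1,0,0]],"delta_rot":[[0,0,-0.1],[0,0,-0.2],[0,0,-0.3],[0,0,-0.4],[0,0,-0.5],[0,0,-0.58],[0,0.008,-0.64],[0,0.008,-0.64],[0,0.008,-0.64],[0,0.008,-0.64]],"gripper":[-1,-1,-1,-1,-1,-1,-1,-1,-1,-1]}' 
python3 -c "
from dial import *
q();go(.019,0)"
```

```text
time: 31.3
position: [0.5918, -0.2726, 0.0906]
tool_rot: [0.954, -0.001, 0.3, -0.001]
ft_force: [-5.9, -2.4, 0.4]
grip_width: 0.0138
grip_force: 10.0
q [-0.8, 0.68, 1.89, 1.31, 0.44, -0.41]
0.019 0 [3.3, 0.1, -1.1] [-0.001, 0.001, -0.003]
```

```bash
python3 -m jog '{"dp":[[0,0,0],[0,0,0],[0,0,0],[0,0,0],[0,0,0],[0,0,-30],[0,0,-80],[0,0,-130],[0,0,-180],[0,0,-230],[0,0,-270],[0,0,-270]],"delta_rot":[[0,0,0],[0,0,0],[0,0,0],[0,0,0],[0,0,0],[0,0,0],[0,0,0],[0,0,0],[0,0,0],[0,0,0],[0,0,0],[0,0,0]],"gripper":[0,0,0,0,0,0,0,0,0,0,0,0]}' 
cat > chk.py <<'E'
from h import *
snap("scene","s7");snap("top","t7")
import m4; from m4 import *
G.clear(); G.update({(c,7):cv2.imread(f"pics/{c[0]}7.png").min(2).astype(np.float32) for c in("scene","top")})
p=np.load("dial.npy"); aa=np.arange(-.6,.6,.04)
for h,rr in((0,(.044,.048,.052)),(.042,np.linspace(.012,.027,6)),(.010,[.030,.0325])):
    w=np.mean([smp(ring(p,r,aa,h)) for r in rr],0).astype(int); print(h,w.tolist())
for c in("scene","top"):
    for n in("yoke","crank","flange","tin","pipe","door"): print(c,n,[(np.round(x["rect"]).astype(int).tolist(),round(x["score"],2)) for x in robot.search_frame(n,c)][:2])
E
python3 chk.py
```

```text
time: 32.5
position: [0.4375, -0.2746, 0.3173]
tool_rot: [0.953, 0.0, 0.304, 0.003]
ft_force: [-0.8, -0.9, -0.0]
grip_width: 0.0438
grip_force: 0.0
0 [[174, 174, 174, 173, 173, 174, 175, 174, 174, 174, 174, 173, 167, 147, 116, 89, 107, 138, 162, 172, 171, 167, 157, 154, 161, 170, 173, 173, 170, 164], [173, 173, 173, 174, 174, 174, 174, 174, 174, 173, 173, 173, 158, 140, 103, 80, 115, 145, 165, 172, 168, 161, 156, 158, 166, 172, 173, 172, 167, 161]]
0.042 [[16, 18, 19, 19, 19, 18, 22, 29, 36, 43, 53, 62, 73, 84, 93, 99, 102, 100, 95, 87, 77, 66, 54, 44, 35, 28, 23, 19, 16, 14], [15, 15, 16, 18, 21, 24, 28, 33, 39, 45, 51, 60, 68, 76, 81, 81, 81, 80, 73, 63, 51, 41, 34, 29, 25, 23, 21, 20, 19, 18]]
0.01 [[24, 23, 24, 25, 25, 23, 22, 20, 20, 23, 27, 35, 46, 59, 72, 80, 83, 74, 61, 48, 35, 23, 15, 13, 17, 20, 19, 17, 16, 16], [18, 20, 21, 19, 17, 18, 18, 19, 21, 24, 38, 50, 61, 69, 79, 79, 74, 69, 56, 42, 27, 25, 24, 22, 22, 24, 27, 30, 30, 28]]
scene yoke [([313, 80, 345, 105], 0.81)]
scene crank [([234, 272, 253, 297], 0.58)]
scene flange [([262, 235, 286, 257], 0.74)]
scene tin [([272, 345, 290, 367], 0.9)]
scene pipe [([239, 320, 276, 353], 0.88)]
scene door [([349, 152, 419, 238], 0.9)]
top yoke [([214, 262, 239, 288], 0.65)]
top crank []
top flange [([358, 230, 386, 247], 0.52)]
top tin [([435, 170, 453, 190], 0.52)]
top pipe [([427, 194, 460, 215], 0.72)]
top door [([251, 171, 330, 194], 0.81)]
```

The pointer lines up with the zero mark to within about 0.02 rad in both cameras. The door is shut and the bystanders are where they were.

```bash
python3 -c "
from rig import robot
print(robot.hand_in())"
```

```text
the job is handed in; nothing more can be done
None
```

I handed the job in at about 33 s: the yoke stands flat on the tray, the tray is home against its stop, and the door is shut on its catch. After that I turned the dial to zero, within about 0.02 rad in both cameras. The bystanders I checked (crank, flange, tin, pipe and the orange look-alike) have not moved; I did not re-check the hammer and spanner, and the hand-in returned no verdict.

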